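Free the knobbed cap of a gas cylinder whose thread hand is unknown

ROBOT

A 6-joint arm with a two-finger parallel gripper is mounted at the origin on a cart in front of the work surface, level with it; the furniture and walls round the work are solid. World frame = base frame: x ahead of the robot, y to its left, z up, the work surface at z = 0. Lengths are in mm, angles in rad, forces in N, time in s.
With the tool pointing down it reaches from about 350 to 875 mm from the base axis. Payload 4.2 kg.
Tool frame: the origin (TCP) lies on the mounting face of the last link; the fingertips stand 173 mm ahead of it and the grasp point (between the pads) lies grip_point_offset ahead of it (grip_point_offset is the distance from the TCP to the grasp point, in mm); z points along the fingers, y is the line along which they close (so a half turn about z gives the same grasp; the last joint's range is limited). The gripper opens to 85 mm and grips with 20 to 120 N. Pads are 22 mm wide; open, the fingers measure 114 mm over their backs; the gripper's body (76 mm by 85 mm) begins 54 mm behind the grasp point. The pads swing forward as they close: fully open they stand 13 mm farther back than shut.
Start: joints at [1.36, 0.385, 0.008, 0, -1.194, -0.259], TCP at [282.909, 557.281, 404.712] pointing down, gripper open.
Joint ranges: [-3.14, 3.14], [-1.21, 2.06], [-1.07, 1.41], [-3.16, 2.05], [-2.99, -0.16], [-3.1, 3.1]. Speed limits (rad/s): [2.79, 2.79, 3.14, 3.14, 3.14, 3.14].

INTERFACE

Orientations are given as a unit quaternion [x, y, z, w].
In Python, from bench import read_state, get_image, job_done, recognise, place_of, grip_point_offset gives the robot as it stands. The module is installed in compiled form; this text tells all that it offers.
- The arm moves only by the tool carry_out, never from a script. Its arguments are lists of equal length, an entry for each row: "slide": the shift along the tool's x, y, z in m, a list of three; "roll": the turn about the tool's z in degrees; "claw": the finger opening in m, from 0 to 0.0854. A call has 1 to 8 rows; each row is the pose to reach, as a shift and turn from the pose commanded when the call began, along the tool's axes at that moment; what a row does not reach only later rows make up. A row lasts 1/8 s, in which the tool goes at most 62.5 mm and 10.7 degrees, less where a joint would pass 70% of its speed; a pose out of reach is approached as far as the arm can. A call with a gripper value outside its range is refused whole. The fingers move at their own pace and stop on an object; the grip force is fixed at half the most. Time passes only in rows, so rows that repeat a pose let the fingers close. It gives the time, the measured TCP pose, the force, the opening and the grip force at its end, in the units of the state.
- read_state(): the state, without advancing time (a new reading comes with each control period).
- get_image(name): name is "scene" or "top" or "wrist"; returns a dict with "img" (384x512x3 uint8, red, green, blue), "z_map" (384x512 float32, mm along the optical axis (not along the pixel's ray), 0 where there is no reading), "mtx" (3x3 intrinsics, pixels), "k1" (the pictures are not rectified: a ray, as slopes to the right and down, at radius r is drawn at 1 + k1 r^2 times it, then the intrinsics apply), "world_from_camera" (4x4, takes a point from camera to world coordinates); the wrist camera has in their place "T_tool_cam" (4x4, takes a point from camera to tool coordinates, whose origin is the TCP and whose axes are the flange's). Camera axes: x right, y up, looking along -z (the intrinsics and any distortion apply to the point x, -y, -z); pixel columns grow to the right and rows downward; lengths in mm; the calibration is good to about 2 mm. A picture is of the moment at which its call begins: read the wrist's pose just before it.
- job_done(): hands the job in; it is judged then, once.
Trained networks look in a picture, given as the dict that the camera call returned (one of the last four; its "shot" number tells which), for a name from the list of things; names that differ only in an ending like _2 or _b are one class to them, and where a whole thing is asked for, a point or a joint stands for the part that bears it (a point fixed in the world has none). Each returns a list of dicts, best first, with "conf" (0 to 1); they miss things now and then, are a little off and sometimes report something else, mostly with a low value. They report only what shows in the picture. A call takes as long as a camera call.
- recognise(picture, thing): "at" ([column, row] in pixels, amid what is visible of it).
- place_of(picture, thing): "at" ([column, row] in pixels: a listed point, or the origin of a listed thing).
The state is a dict: "clock": time; "joints": joint angles; "joint_vel": joint speeds; "joint_efforts": joint torques, N m; "position": TCP position; "ee_rot": TCP orientation; "contact_force": force on the tool from outside, world axes, zero at the start; "wrist_torque": the same for the moment, N m; "gripper_width": finger opening in mm; "grasp_force": force on a finger pad.
Only numpy, scipy, OpenCV 4.12 (cv2) and the standard library are available. Lean on these libraries where they do the work, as an engineer would, in place of code of your own. Each camera call takes 0.05 s, during which the arm holds its last target. There are 200 camera calls.

TASK

Two small gas cylinders stand in the wooden holder, one closed with a cap that has an upright round knob on top, the other with a plain round cap; one cap loosens anticlockwise and the other clockwise, and nothing shows which. Find out which way the knobbed cap loosens by trying it, turn it that way about 65 degrees (it stops by itself at about 70) while it still sits on its neck, then lift it straight off. Finish while still holding the cap in the gripper, upright and still, about 10 cm above where it sat, and leave the round cap, the tin and the spice jar where they are.

Things in the scene. Friction and masses are not known exactly. Their poses are not given: they have to be found in the camera images.
- holder: wooden holder fixed to the worktop: base plate 100 x 230 x 12 mm, low back plate on its far side (top at z = 0.090). Origin: centre of its underside; x points away from the robot; the two bare metal cylinders, 61 mm across, are fixed in it at y = +55 and -55 mm. Each has a neck, its top 157 mm above the worktop, reaching 30 mm up into its cap.
- knob (a point): centre of the plain round upright knob on the knobbed cap: grey plastic, 28 mm in diameter, 34 mm high. The point starts 0.177 m above the worktop, half-way up the knob, which spans z = 0.161 (flat top of the skirt) to 0.194 m. z is up along the cap's axis; a thin white line across knob and skirt runs along x. At the start it points along the holder's x axis. On either of the two cylinders.
- round_top (a point): centre of the flat top of the plain round cap on the other cylinder, grey, 64 mm in diameter, 34 mm high, top 0.161 m above the worktop, 110 mm from the knobbed cap's axis; to be left alone
- tin_mid (a point): centre of a food tin standing on the worktop, 57 mm in diameter, 72 mm high; to be left alone
- spice_mid (a point): centre of a spice jar with a dark lid standing on the worktop, 41 mm in diameter, 105 mm high; to be left alone
- knob_cap: the knobbed cap: origin 50 mm below knob, same axes; round skirt 64 mm across, 34 mm high; 0.05 to 0.1 kg. Done up at the start: the wrong way it turns a few degrees (under 10), then a hard stop. The right way (either, unknown) it turns freely, comes free from 52 degrees on and meets a hard stop at about 70. Before that two inner lugs keep it from rising more than 3 mm. Grip 20 to 40 N.

How it is judged:
By the outcome, as a careful person would: the job done as asked, in the order asked, and still so for the second after the job is handed in, while the arm keeps its last pose, push and grip.
It also fails if it takes over 45 s, if anything falls off the work surface, if the arm or the gripper's body presses on something with over 40 N, if the wrist force passes 120 N, or if a joint passes its speed limit or range.

## Working session

There is one attempt and no reset: what is moved stays moved. The work goes in short steps, Python scripts to look and compute and a tool call to move; the robot and the scene stay as the last step left them, time stands still between calls to the robot, and variables do not carry over. Pictures are saved under pics/ and viewed, at most 10 in all, crops included, and the job is handed in when it is done.

Besides the shell and the picture viewer there is one more tool, called after ">>>" in YAML: its name, and indented under it one key for each argument. carry_out: Moves the arm, as the interface text tells. Its arguments: {"type":"object","properties":{"slide":{"type":"array"},"roll":{"type":"array"},"claw":{"type":"array"}},"required":["slide","roll","claw"]}

```bash
mkdir -p pics
cat > h.py <<'E'
import numpy as np, cv2
from bench import *
from scipy.spatial.transform import Rotation as R
def T_of(s):
    T=np.eye(4);T[:3,:3]=R.from_quat(s["ee_rot"]).as_matrix();T[:3,3]=s["position"];return T
def shot(n):
    s=read_state();p=get_image(n)
    p["W"]=T_of(s)@np.array(p["T_tool_cam"]) if n=="wrist" else np.array(p["world_from_camera"])
    return p
def ray(p,uv):
    K=np.array(p["mtx"],float);d=(np.array(uv)-K[:2,2])/K[[0,1],[0,1]]
    q=d.copy()
    for _ in range(20): q=d/(1+p["k1"]*(q@q))
    v=p["W"][:3,:3]@np.array([q[0],-q[1],-1.]);return p["W"][:3,3],v
def pt(p,uv,depth=None):
    o,v=ray(p,uv)
    if depth is None:
        c,r=np.round(uv).astype(int);z=p["z_map"][r-1:r+2,c-1:c+2];depth=np.median(z)
    return o+v*depth
def atz(p,uv,z):
    o,v=ray(p,uv);return o+v*(z-o[2])/v[2]
def tri(a,b):
    A=np.zeros((3,3));y=np.zeros(3)
    for o,v in (a,b):
        v=v/np.linalg.norm(v);M=np.eye(3)-np.outer(v,v);A+=M;y+=M@o
    return np.linalg.solve(A,y)
def save(p,f): cv2.imwrite("pics/"+f,p["img"][:,:,::-1])
E
python3 - <<'E'
from h import *
np.set_printoptions(precision=1,suppress=True)
print(grip_point_offset,read_state())
ims=[]
for n in ["scene","top"]:
    p=shot(n);ims.append(p["img"])
    for t in ["knob","round_top","tin_mid","spice_mid","holder"]:
        for d in place_of(p,t)[:2]: print(n,t,np.array(d["at"]),round(d["conf"],2),pt(p,d["at"]), atz(p,d["at"],{"knob":177,"round_top":161,"tin_mid":36,"spice_mid":52,"holder":0}[t]))
cv2.imwrite("pics/a.png",cv2.resize(np.hstack(ims)[:,:,::-1],(800,300)))
E
```

```text
154.70000000000002 {'clock': 0.0, 'joints': array([ 1.4,  0.4,  0. , -0. , -1.2, -0.3]), 'joint_vel': array([ 0., -0.,  0., -0., -0.,  0.]), 'joint_efforts': array([  0. , -39.2,  18.8,   4.2,  -0. ,   0. ]), 'position': array([282.8, 557.1, 403.6]), 'ee_rot': array([ 1. , -0.2, -0. ,  0. ]), 'contact_force': array([0.4, 0.5, 0.5]), 'wrist_torque': array([-0., -0., -0.]), 'grasp_force': 0.0, 'gripper_width': 85.17354383066622}
scene knob [233.4 149.5] 0.76 [576.1  29.3 190.9] [610.4  61.2 177. ]
scene round_top [257.2 171.5] 0.75 [548.4 -73.1 164.3] [555.5 -67.3 161. ]
scene tin_mid [312.1 266.6] 0.73 [ 436.3 -303.4   61.2] [ 468.9 -286.    36. ]
scene spice_mid [334.2 241.4] 0.87 [ 534.4 -295.9   69.4] [ 561.8 -283.3   52. ]
scene holder [244.1 220.6] 0.82 [523.2 -56.1  37.4] [576.7  -9.5  -0. ]
top knob [222.2 156.7] 0.56 [576.   30.3 195. ] [581.   32.4 177. ]
top round_top [263.8 176.6] 0.64 [549.1 -73.9 161.8] [549.2 -73.9 161. ]
top tin_mid [338.4 227.3] 0.56 [ 463.5 -281.9   70.7] [ 468.8 -287.6   36. ]
top spice_mid [341.9 195.3] 0.78 [ 541.4 -277.2  104.4] [ 553.2 -285.9   52. ]
top holder [243.9 183.2] 0.82 [559.5 -19.6  13.4] [562.5 -18.9   0. ]
top holder [221.2 157.8] 0.5 [574.1  32.7 191. ] [626.9  55.1   0. ]
```

View pics/a.png

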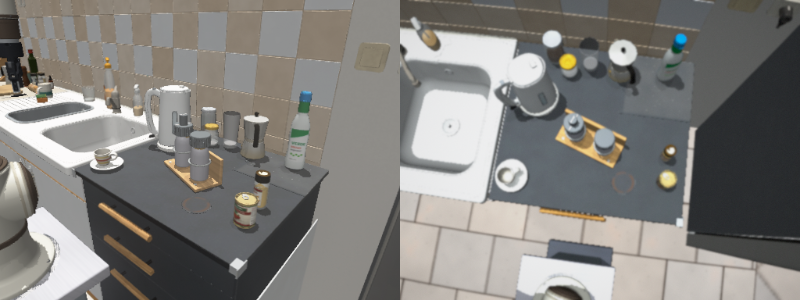

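The holder stands slightly turned, with the knobbed cap at about (577, 31) and the round cap at (549, -74). The kettle is nearby (about px 530,80 in the top view), so I'll check clearance along the path.

Run:
```python
from h import *
np.set_printoptions(precision=1,suppress=True,linewidth=150)
p=shot("top");h,w=p["z_map"].shape
P=np.array([[pt(p,(c,r),p["z_map"][r,c]) for c in range(1,w-1,2)] for r in range(1,h-1,2)]).reshape(-1,3)
P=P[(P[:,2]<700)]
print("max height grid, rows x 300..800 step50, cols y 650..-150 step -50")
for x in range(200,850,50):
    print(x,[int(max([q for q in P[(abs(P[:,0]-x)<25)&(abs(P[:,1]-y)<25),2]],default=-1)) for y in range(650,-200,-50)])
s=read_state();Rm=R.from_quat(s["ee_rot"]).as_matrix();print(Rm)
o=np.array(s["position"]); tgt=np.array([577,31,470]); print(Rm.T@(tgt-o))
```

```text
max height grid, rows x 300..800 step50, cols y 650..-150 step -50
200 [-843, -841, -848, -845, -843, -850, -844, -846, -846, -844, -844, -844, -844, -843, -845, -844, -846]
250 [-840, -845, -842, -848, -845, -845, -850, -849, -845, -850, -843, -845, -843, -846, -842, -844, -842]
300 [11, 15, 16, 15, 14, 14, 12, 9, 1, 4, 5, 3, 6, 4, 2, 4, 6]
350 [14, 15, 14, 13, 14, 12, 14, 16, 21, 19, 4, 6, 5, 4, 5, 6, 3]
400 [8, 10, 9, 10, 11, 13, 14, 57, 60, 59, 5, 4, 5, 4, 6, 5, 5]
450 [-147, -147, -148, -146, -147, 10, 15, 18, 56, 54, 6, 7, 4, 4, 5, 4, 10]
500 [-153, -154, -154, -154, -154, 8, 14, 8, 5, 4, 5, 5, 5, 17, 163, 160, 5]
550 [-154, -152, -148, -157, -154, 6, 14, 8, 6, 6, 7, 17, 194, 163, 168, 165, 90]
600 [-155, -142, -151, -154, -156, 10, 16, 13, 5, 5, 5, 14, 198, 192, 165, 159, 88]
650 [-150, 142, -154, -154, -152, 8, 14, 233, 245, 248, 246, 89, 95, 90, 6, 5, 4]
700 [144, 146, -156, -151, -154, 9, 11, 7, 249, 250, 253, 22, 5, 5, 6, 4, 5]
750 [121, -132, -138, -135, -97, 11, 14, 9, 247, 255, 250, 6, 4, 4, 4, 4, 108]
800 [14, 12, 13, 13, 13, 14, 14, -1, -1, 2, 59, 90, 88, 4, 153, 157, 148]
[[ 0.9 -0.5  0. ]
 [-0.5 -0.9  0. ]
 [-0.  -0.  -1. ]]
[500.5 336.1 -65.3]
```

>>> carry_out:
  slide:
    - [0.04,0.026,-0.05]
    - [0.09,0.06,-0.065]
    - [0.14,0.094,-0.065]
    - [0.19,0.128,-0.065]
    - [0.24,0.161,-0.065]
    - [0.29,0.195,-0.065]
    - [0.34,0.228,-0.065]
    - [0.38,0.255,-0.065]
  roll: [0,0,0,0,0,0,0,0]
  claw: [0.0854,0.0854,0.0854,0.0854,0.0854,0.0854,0.0854,0.0854]

```text
clock: 1.65
position: [506.9, 155.8, 470.1]
ee_rot: [0.972, -0.233, 0.0, -0.0]
contact_force: [-0.1, -0.0, -0.3]
gripper_width: 85.5
grasp_force: 0.0
```

Run:
```python
from h import *
np.set_printoptions(precision=2,suppress=True,linewidth=150)
s=read_state();print(s["joints"],s["position"],s["ee_rot"]);o=np.array(s["position"]);Rm=R.from_quat(s["ee_rot"]).as_matrix()
p=shot("wrist");save(p,"w1.png")
for t,z in (("knob",177),("round_top",161)):
    for d in place_of(p,t)[:2]: print(t,d,pt(p,d["at"]),atz(p,d["at"],z))
print(Rm.T@(np.array([577,31,450])-o))
```

```text
[ 0.6   0.18 -0.11  0.   -1.28  0.5 ] [506.93 155.76 470.07] [ 0.97 -0.23  0.   -0.  ]
knob {'at': [351.4, 10.1], 'conf': 0.57} [586.58  43.32 193.9 ] [587.96  37.72 177.  ]
[119.01  79.44  20.07]
```

View pics/w1.png

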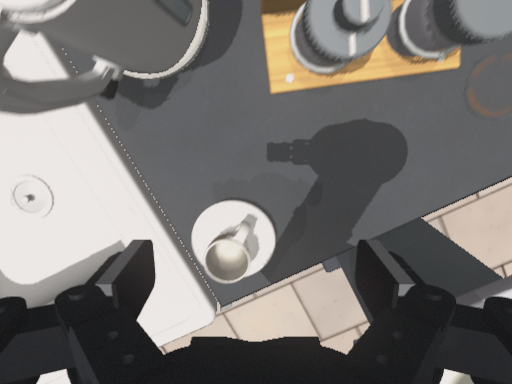

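The wrist view shows the knobbed cap at the top edge (about 360,10) with its white line and the round cap to its right; moving closer to get it centred.

>>> carry_out:
  slide:
    - [0.025,0.04,0]
    - [0.05,0.08,0.01]
    - [0.05,0.08,0.02]
    - [0.05,0.08,0.02]
  roll: [0,0,0,0]
  claw: [0.0854,0.0854,0.0854,0.0854]

```text
clock: 2.3
position: [514.4, 64.6, 449.0]
ee_rot: [0.973, -0.232, -0.001, 0.0]
contact_force: [0.4, -0.2, 0.8]
gripper_width: 85.5
grasp_force: 0.0
```

```bash
cat > look.py <<'E'
from h import *
np.set_printoptions(precision=2,suppress=True,linewidth=150)
import sys
s=read_state();print(s["joints"],s["position"],s["ee_rot"]);o=np.array(s["position"]);Rm=R.from_quat(s["ee_rot"]).as_matrix()
p=shot("wrist");save(p,sys.argv[1])
for t,z in (("knob",177),("round_top",161)):
    for d in place_of(p,t)[:2]: print(t,d,atz(p,d["at"],z))
Z=p["z_map"];P=[]
for r in range(0,384,1):
    for c in range(0,512,1):
        if Z[r,c]>0:
            q=pt(p,(c,r),Z[r,c])
            if abs(q[0]-577)<60 and abs(q[1]-31)<50 and 150<q[2]<205: P.append(q)
P=np.array(P);k=P[P[:,2]>189];e=P[(P[:,2]<165)&(P[:,2]>157)]
(cx,cy),rr=cv2.minEnclosingCircle(k[:,:2].astype(np.float32));print("knobtop",len(k),np.median(k,0),k.mean(0),(cx,cy,rr))
(cx2,cy2),rr=cv2.minEnclosingCircle(e[:,:2].astype(np.float32));print("skirt",len(e),np.median(e[:,2]),(cx2,cy2,rr))
print("to go (tool)",Rm.T@(np.array([k[:,0].mean(),k[:,1].mean(),0])-o))
E
python3 look.py w2.png
```

```text
[ 0.44  0.17 -0.18 -0.   -1.22  0.66] [514.37  64.63 448.99] [ 0.97 -0.23 -0.    0.  ]
knob {'at': [242.4, 77.1], 'conf': 0.87} [588.44  35.73 177.  ]
round_top {'at': [395.3, 60.6], 'conf': 0.89} [549.84 -67.27 161.  ]
knobtop 1522 [587.71  35.29 193.96] [587.67  35.34 193.95] (587.62109375, 35.53047561645508, 13.857766151428223)
skirt 4685 160.9150736329214 (587.7280883789062, 35.382362365722656, 32.645965576171875)
to go (tool) [ 79.18  -7.42 448.88]
```

View pics/w2.png

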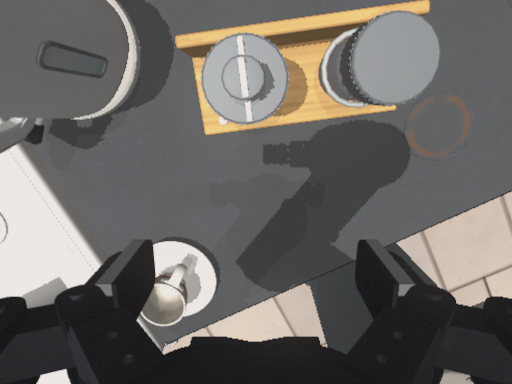

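Knob centred at (242,77), upright line visible, and depth gives tops at 194/161 mm, matching the other view. Moving above, then down.

>>> carry_out:
  slide:
    - [0.04,-0.004,0]
    - [0.079,-0.0074,0]
    - [0.079,-0.0074,0.02]
    - [0.079,-0.0074,0.05]
    - [0.079,-0.0074,0.08]
    - [0.079,-0.0074,0.1]
    - [0.079,-0.0074,0.112]
    - [0.079,-0.0074,0.112]
  roll: [0,0,0,0,0,0,0,0]
  claw: [0.0854,0.0854,0.07,0.07,0.07,0.07,0.07,0.07]

```text
clock: 3.45
position: [588.5, 35.4, 337.3]
ee_rot: [0.973, -0.232, -0.0, 0.0]
contact_force: [-0.3, -0.3, -0.0]
gripper_width: 70.3
grasp_force: 0.0
```

Run:
```python
from h import *
s=read_state();print(s)
p=shot("wrist");save(p,"w3.png")
for d in place_of(p,"knob")[:2]: print(d,atz(p,d["at"],177))
```

```text
{'clock': 3.45, 'joints': array([ 3.34544712e-01,  3.80727405e-01, -1.77591280e-01,  8.11608872e-05,
       -1.01350502e+00,  7.67391754e-01]), 'joint_vel': array([-0.00494566, -0.01974843,  0.02571957,  0.00915574, -0.00641091,
       -0.00194502]), 'joint_efforts': array([ 4.01996390e-02, -3.66957092e+01,  1.68153334e+01,  3.71805020e+00,
        3.44095496e-02, -7.05303919e-04]), 'position': array([588.54890652,  35.39753353, 337.30799784]), 'ee_rot': array([ 9.72651780e-01, -2.32267623e-01, -4.14210701e-04,  3.05765005e-04]), 'contact_force': array([-0.28189673, -0.25726421, -0.04406988]), 'wrist_torque': array([ 0.0225055 , -0.02223772,  0.01896438]), 'grasp_force': 0.0, 'gripper_width': 70.28374597359276}
{'at': [251.9, 259.8], 'conf': 0.75} [588.78851463  35.82490148 177.        ]
```

View pics/w3.png

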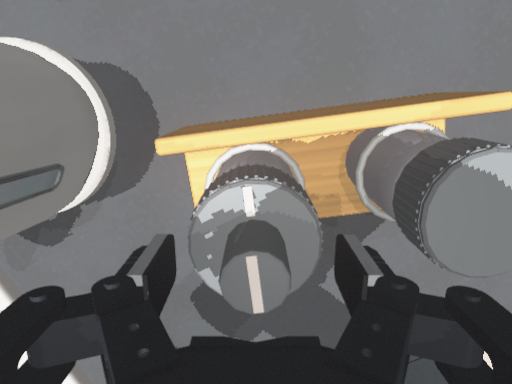

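The knob (251,270) is midway between the fingers, clear of the skirt and round cap. Closing gently.

>>> carry_out:
  slide:
    - [0,0,0]
    - [0,0,0]
    - [0,0,0]
    - [0,0,0]
    - [0,0,0]
    - [0,0,0]
  roll: [0,0,0,0,0,0]
  claw: [0.05,0.035,0.029,0.027,0.027,0.027]

```text
clock: 4.3
position: [588.5, 34.7, 338.1]
ee_rot: [0.973, -0.233, 0.0, -0.0]
contact_force: [-1.4, -0.0, 3.6]
gripper_width: 27.3
grasp_force: 18.7
```

>>> carry_out:
  slide:
    - [0,0,0]
    - [0,0,0]
    - [0,0,0]
  roll: [0,0,0]
  claw: [0.026,0.025,0.025]

```text
clock: 4.68
position: [588.5, 34.7, 338.3]
ee_rot: [0.973, -0.233, 0.0, -0.0]
contact_force: [-1.6, -0.3, 5.7]
gripper_width: 26.5
grasp_force: 58.6
```

Grip is too firm at 25 mm and the tips touch the skirt lightly; open, rise 3 mm, and regrip at a middling value.

>>> carry_out:
  slide:
    - [0,0,0]
    - [0,0,-0.003]
    - [0,0,-0.003]
    - [0,0,-0.003]
    - [0,0,-0.003]
    - [0,0,-0.003]
    - [0,0,-0.003]
  roll: [0,0,0,0,0,0,0]
  claw: [0.034,0.034,0.03,0.0263,0.0263,0.0263,0.0263]

```text
clock: 5.55
position: [588.5, 34.8, 340.7]
ee_rot: [0.973, -0.233, 0.0, -0.0]
contact_force: [-0.1, -0.2, -0.0]
gripper_width: 26.7
grasp_force: 32.3
```

>>> carry_out:
  slide:
    - [0,0,0]
    - [0,0,0]
    - [0,0,0]
    - [0,0,0]
    - [0,0,0]
  roll: [3,6,9,12,12]
  claw: [0.0263,0.0263,0.0263,0.0263,0.0263]

```text
clock: 6.18
position: [588.7, 34.7, 340.8]
ee_rot: [0.943, -0.332, 0.0, 0.0]
contact_force: [1.9, -0.9, -0.5]
gripper_width: 26.7
grasp_force: 32.3
```

```bash
cat > line.py <<'E'
from h import *
import sys
s=read_state();Rm=R.from_quat(s["ee_rot"]).as_matrix()
print("yaw",np.degrees(np.arctan2(Rm[1,0],Rm[0,0])),"pos",s["position"],"F",s["contact_force"],"M",s["wrist_torque"],"gr",s["grasp_force"],"j",s["joints"])
p=shot("wrist");save(p,sys.argv[1])
# bright line on skirt top: world direction from knob axis
g=p["img"].min(2);C=np.array([588.3,35]);L=[]
z0=float(sys.argv[2]) if len(sys.argv)>2 else 161
for r,c in np.argwhere(g>150):
    q=atz(p,(c,r),z0);d=q[:2]-C
    if 16<np.hypot(*d)<31 and abs(p["z_map"][r,c]-(p["W"][2,3]-z0))<12: L.append(d)
if L:
    L=np.array(L);a=np.degrees(np.arctan2(L[:,1],L[:,0]));print(len(L),"line az median",np.median(a),a.min(),a.max())
E
python3 line.py w4.png
```

```text
yaw -38.823641917628876 pos [588.71931816  34.66292294 340.79234553] F [ 1.86124142 -0.88782433 -0.45619991] M [-0.42019691 -0.48326547  0.32246635] gr 32.30502426624298 j [ 3.33380968e-01  3.77287978e-01 -1.73638953e-01  9.25439442e-04
 -1.01929755e+00  5.59330340e-01]
1293 line az median -14.92663263482174 -48.51730667918399 19.016749313061563
```

View pics/w4.png

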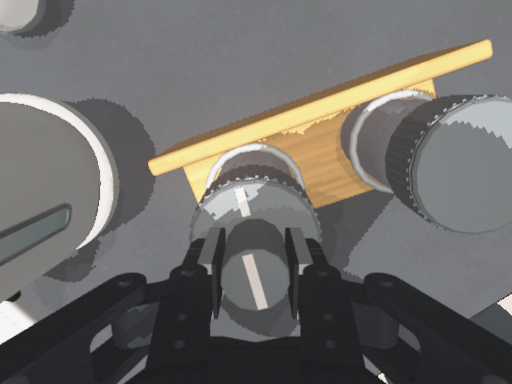

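The white line (265,308)–(237,190) turned in the picture relative to the fingers by ~8° of 12°, and a 0.32 N m moment remains: clockwise hits the stop. So it loosens anticlockwise (negative roll).

>>> carry_out:
  slide:
    - [0,0,0]
    - [0,0,0]
    - [0,0,0]
    - [0,0,0]
    - [0,0,0]
    - [0,0,0]
    - [0,0,0]
    - [0,0,0]
  roll: [-5,-10,-15,-20,-25,-30,-34,-34]
  claw: [0.0263,0.0263,0.0263,0.0263,0.0263,0.0263,0.0263,0.0263]

```text
clock: 7.22
position: [588.2, 34.6, 340.7]
ee_rot: [0.999, -0.043, -0.001, 0.0]
contact_force: [-0.7, -0.8, 0.8]
gripper_width: 27.2
grasp_force: 32.4
```

```bash
sed -i 's/g>150/g>185/' line.py; python3 line.py w5.png
```

```text
yaw -4.979878783926817 pos [588.16238312  34.58618766 340.7337175 ] F [-0.68090988 -0.76504038  0.82055071] M [-0.19220682  0.17371535 -0.07110635] gr 32.44454741477966 j [ 3.33333353e-01  3.76812665e-01 -1.74063104e-01 -3.66336909e-04
 -1.02093641e+00  1.15073936e+00]
2135 line az median 10.35938218414725 -45.957577323871206 70.23902350693771
```

View pics/w5.png

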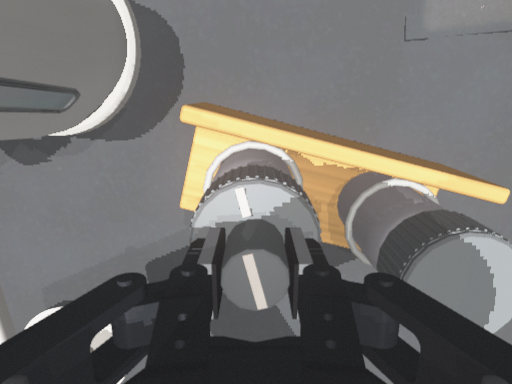

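Line sits at the same place relative to the fingers (265,308)–(240,190): no slip, cap now about +30° and turning freely. Continue another 35°.

>>> carry_out:
  slide:
    - [0,0,0]
    - [0,0,0]
    - [0,0,0]
    - [0,0,0]
    - [0,0,0]
    - [0,0,0]
    - [0,0,0]
    - [0,0,0]
  roll: [-5,-10,-15,-20,-25,-30,-35,-35]
  claw: [0.0263,0.0263,0.0263,0.0263,0.0263,0.0263,0.0263,0.0263]

```text
clock: 8.28
position: [588.5, 35.3, 340.8]
ee_rot: [0.966, 0.259, 0.0, -0.0]
contact_force: [-0.6, 2.1, 1.6]
gripper_width: 27.1
grasp_force: 32.4
```

```bash
python3 line.py w6.png
```

```text
yaw 29.994375492430436 pos [588.48521536  35.27690853 340.75427976] F [-0.63511926  2.10742087  1.64204987] M [0.80543456 0.20044978 0.01205317] gr 32.444466948509216 j [ 3.34159533e-01  3.77049074e-01 -1.73353297e-01 -1.10395475e-03
 -1.01954114e+00  1.76071559e+00]
1986 line az median 13.338097555758495 -43.66953642585501 73.6042716331789
```

View pics/w6.png

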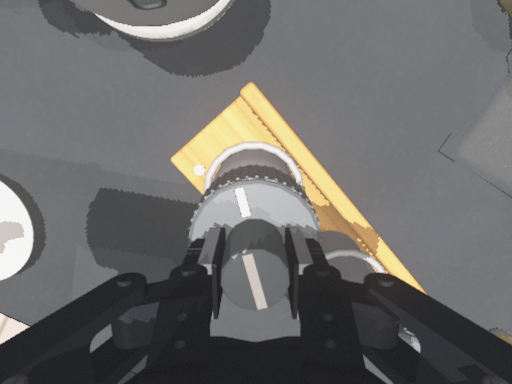

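The line is still fixed to the fingers and the cap has turned ~65° relative to the holder. Lift straight.

>>> carry_out:
  slide:
    - [0,0,-0.004]
    - [0,0,-0.01]
    - [0,0,-0.016]
    - [0,0,-0.022]
    - [0,0,-0.028]
    - [0,0,-0.034]
    - [0,0,-0.04]
    - [0,0,-0.04]
  roll: [0,0,0,0,0,0,0,0]
  claw: [0.0263,0.0263,0.0263,0.0263,0.0263,0.0263,0.0263,0.0263]

```text
clock: 9.32
position: [588.5, 34.6, 381.5]
ee_rot: [0.966, 0.26, 0.001, 0.0]
contact_force: [-0.7, 0.4, -0.5]
gripper_width: 27.1
grasp_force: 32.3
```

>>> carry_out:
  slide:
    - [0,0,-0.01]
    - [0,0,-0.022]
    - [0,0,-0.034]
    - [0,0,-0.046]
    - [0,0,-0.055]
    - [0,0,-0.06]
    - [0,0,-0.06]
    - [0,0,-0.06]
  roll: [0,0,0,0,0,0,0,0]
  claw: [0.0263,0.0263,0.0263,0.0263,0.0263,0.0263,0.0263,0.0263]

```text
clock: 10.32
position: [588.4, 34.8, 440.2]
ee_rot: [0.966, 0.259, -0.001, -0.0]
contact_force: [-0.6, 0.0, -0.1]
gripper_width: 27.0
grasp_force: 32.3
```

```bash
python3 line.py w7.png 261
python3 - <<'E'
from h import *
p=shot("wrist");q=shot("scene")
im=np.hstack([p["img"],q["img"]]);cv2.imwrite("pics/f.png",cv2.resize(im[:,:,::-1],(800,300)))
E
```

```text
yaw 30.077893148604204 pos [588.36308102  34.75177762 440.17226146] F [-6.36215208e-01  2.37861188e-04 -5.34908002e-02] M [ 0.02030669 -0.04114756  0.00545652] gr 32.31710135936737 j [ 3.33513303e-01  3.01965894e-01 -2.49068191e-02 -2.33917066e-04
 -1.24500560e+00  1.76231606e+00]
611 line az median 40.64976799194255 3.7243355641018447 69.2808217715245
```

View pics/f.png

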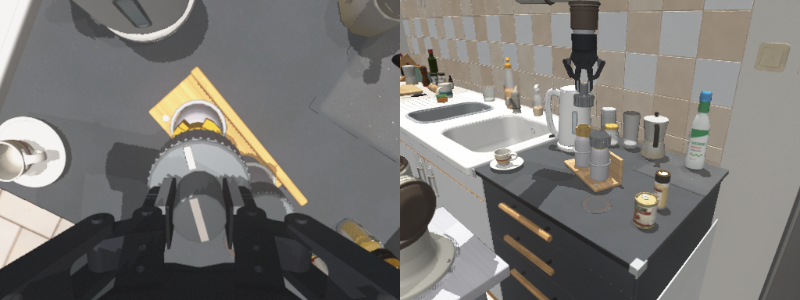

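The cap hangs upright in the gripper above the bare neck (scene px 583,100 over 583,135). The round cap, tin and jar have not moved, so I'm handing in.

```bash
python3 -c "from bench import *; print(job_done())"
```

```text
the job is handed in; nothing more can be done
None
```

The knobbed cap loosens anticlockwise: I turned it about 65° that way, lifted it straight off, and handed the job in with it held upright and still about 10 cm above its neck. On the first attempt to grip, before I turned the cap, the force briefly reached 59 N against the stated 20 to 40 N. I let go and regripped at 32 N.

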